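# Report a shortage at the pick-to-light bins

### The arm

A 6-joint arm with a two-finger parallel gripper is mounted at the origin on the work surface. World frame = base frame: x ahead of the robot, y to its left, z up, the work surface at z = 0. Lengths are in m, angles in rad, forces in N, time in s.
With the tool pointing down it reaches from about 0.3 to 0.825 m from the base axis. Payload 5.4 kg.
Tool frame: the origin (TCP) lies at the very end of the fingers, on their centre line; the grasp point (between the pads) lies 19 mm behind it; z points along the fingers, y is the direction in which the jaws open and shut (so a half turn about z gives the same grasp; the last joint's range is limited). The gripper opens to 92 mm and grips with 3 to 60 N. Pads are 20 mm wide; open, the fingers measure 128 mm over their backs; the gripper's body (75 mm by 189 mm) begins 69 mm behind the grasp point.
Start: joints at [0.953, 0.158, 1.597, -0, 1.386, -0.21], TCP at [0.228, 0.528, 0.215] pointing down, gripper open.
Joint ranges: [-2.91, 2.91], [-0.94, 2.29], [0.18, 2.7], [-1.29, 4.43], [0.17, 2.64], [-3, 3]. Speed limits (rad/s): [2.57, 2.57, 3.14, 3.14, 3.14, 3.14].

### API

Orientations are given as [roll, pitch, yaw] about the fixed x, y, z axes, in that order (R = Rz(yaw) Ry(pitch) Rx(roll)).
In Python, from plant import state, viewer, env gives the robot as it stands.
- The arm moves only by the tool carry_out, never from a script. Its argument "deltas" is a list of rows, each an object of numbers: "tx", "ty", "tz": the shift along the tool's x, y, z in mm; "ax", "ay", "az": the turn, a rotation vector about the tool's x, y, z in rad; "claw": the finger opening in mm, from 0 to 91.9. A call has 1 to 10 rows; each row is the pose to reach, as a shift and turn from the pose commanded when the call began, along the tool's axes at that moment; what a row does not reach only later rows make up. A row lasts 1/10 s, in which the tool goes at most 50 mm and 8.59 degrees, less where a joint would pass 70% of its speed; a pose out of reach is approached as far as the arm can. A call with a gripper value outside its range is refused whole. The fingers move at their own pace and stop on an object; "force" is the grip in N (left out, the last holds). Time passes only in rows, so rows that repeat a pose let the fingers close. It gives the time, the measured TCP pose, the force and the opening at its end, in the units of the state.
- state(): the state, without advancing time (a new reading comes with each control period).
- viewer.grab_frame(name): name is "scene" or "top" or "wrist"; returns the picture (384x512x3 uint8, red, green, blue); there is no depth.
- viewer.camera_info(name): a dict with "camera_matrix" (3x3 intrinsics, pixels), "distortion" ([k1, k2, p1, p2, k3] as OpenCV has them; the pictures are not rectified), "world_to_cam" (4x4, takes a point from world to camera coordinates); the wrist camera has in their place "T_tool_cam" (4x4, takes a point from camera to tool coordinates, whose origin is the TCP and whose axes are the flange's). Camera axes: x right, y down, z forward; pixel columns grow to the right and rows downward; lengths in m; the calibration is good to about 2 mm. A picture is of the moment at which its call begins: read the wrist's pose just before it. camera_info takes no time and is no camera call.
- env.job_done(): hands the job in, once; it reports no verdict.
The state is a dict: "time": time; "joints": joint angles; "dq": joint speeds; "tau": joint torques, N m; "tcp_pos": TCP position; "ee_rot": TCP orientation; "contact_force": force on the tool from outside, world axes, zero at the start; "moment": the same for the moment, N m; "opening": finger opening in m.
Only numpy, scipy, OpenCV 4.12 (cv2) and the standard library are available. Lean on these libraries where they do the work, as an engineer would, in place of code of your own. Each camera call takes 0.05 s, during which the arm holds its last target. There are 200 camera calls.

### The job

One of the four pick-to-light bins at this packing bench has run empty: report the shortage at its own light module. With the fingertips press the module's small square shortage key gently down until it switches and let it come up, then do the same with the large round confirm button beside it, and draw the hand clear. Pick nothing up, keep off the other bins and their modules, and leave the goods and everything on the bench where they are.

Things in the scene. Friction and masses are not known exactly. Their poses are not given: they have to be found in the camera images.
- rack: the steel base tray and aluminium rail that carry the four bins side by side, 270 x 560 mm, 6 mm thick; fixed to the bench. Origin on the bench under it, its x points away from the packer across the bins, y along the row to the left, z up
- bin_empty: grey open picking bin, THE EMPTY BIN, with nothing in it; fixed on the rack, the four places in the row (130 mm apart) change. 190 x 118 mm, 92 mm high at back and sides, front lip 42 mm. Origin: centre of its underside, 6 mm above the bench; x points away from the packer, y left, z up. Its light module stands before its lip
- bin_mug: grey open picking bin, holds one mug; fixed on the rack, the four places in the row (130 mm apart) change. 190 x 118 mm, 92 mm high at back and sides, front lip 42 mm. Origin: centre of its underside, 6 mm above the bench; x points away from the packer, y left, z up. Light module as on the empty bin
- bin_jars: grey open picking bin, holds two jars; fixed on the rack, the four places in the row (130 mm apart) change. 190 x 118 mm, 92 mm high at back and sides, front lip 42 mm. Origin: centre of its underside, 6 mm above the bench; x points away from the packer, y left, z up. Light module as on the empty bin
- bin_carton: grey open picking bin, holds a gift box; fixed on the rack, the four places in the row (130 mm apart) change. 190 x 118 mm, 92 mm high at back and sides, front lip 42 mm. Origin: centre of its underside, 6 mm above the bench; x points away from the packer, y left, z up. Light module as on the empty bin
- module_empty (a point): centre of the face of the empty bin's light module, at -0.129, 0, 0.048 m in the bin's frame (axes as the bin's). Black housing 50 x 112 x 26 mm, face tilted 20 degrees to look up and towards the packer: outward normal -0.342, 0, 0.940 in the bin's frame. On it a confirm button at y +0.032 m, a dark screen, a shortage key at y -0.038 m; both white, 9 mm proud
- short_empty (a joint): small square shortage key, 18 mm wide, right end (-y) of the module, of bin_empty: 0 up, 0.006 m fully pressed, moves straight into the module's face; sprung, 1.5 N to start, 5 N fully in, comes back up by itself; it switches at 0.003 m
- confirm_empty (a joint): large round confirm button, 32 mm across, left end (+y) of the module, of bin_empty: 0 up, 0.006 m fully pressed, moves straight into the module's face; sprung, 1.5 N to start, 5 N fully in, comes back up by itself; it switches at 0.003 m
- short_mug (a joint): small square shortage key, 18 mm wide, right end (-y) of the module, of bin_mug: 0 up, 0.006 m fully pressed, moves straight into the module's face; sprung, 1.5 N to start, 5 N fully in, comes back up by itself; it switches at 0.003 m
- confirm_mug (a joint): large round confirm button, 32 mm across, left end (+y) of the module, of bin_mug: 0 up, 0.006 m fully pressed, moves straight into the module's face; sprung, 1.5 N to start, 5 N fully in, comes back up by itself; it switches at 0.003 m
- short_jars (a joint): small square shortage key, 18 mm wide, right end (-y) of the module, of bin_jars: 0 up, 0.006 m fully pressed, moves straight into the module's face; sprung, 1.5 N to start, 5 N fully in, comes back up by itself; it switches at 0.003 m
- confirm_jars (a joint): large round confirm button, 32 mm across, left end (+y) of the module, of bin_jars: 0 up, 0.006 m fully pressed, moves straight into the module's face; sprung, 1.5 N to start, 5 N fully in, comes back up by itself; it switches at 0.003 m
- short_carton (a joint): small square shortage key, 18 mm wide, right end (-y) of the module, of bin_carton: 0 up, 0.006 m fully pressed, moves straight into the module's face; sprung, 1.5 N to start, 5 N fully in, comes back up by itself; it switches at 0.003 m
- confirm_carton (a joint): large round confirm button, 32 mm across, left end (+y) of the module, of bin_carton: 0 up, 0.006 m fully pressed, moves straight into the module's face; sprung, 1.5 N to start, 5 N fully in, comes back up by itself; it switches at 0.003 m
- short_empty_top (a point): centre of the top of the small square shortage key of the empty bin (moves with it); z is the key's outward normal, y left along the row
- confirm_empty_top (a point): centre of the top of the large round confirm button of the empty bin (moves with it); z is the key's outward normal, y left along the row
- mug_stock: a white ceramic mug with a black inside, 82 mm across, 95 mm high, standing in bin_mug. Loose; origin at the centre of its underside, z up
- jar_1: an amber glass jar with a metal cap, 64 mm across, 75 mm high, front one of the two in bin_jars. Loose; origin at the centre of its underside, z up
- jar_2: the same kind of jar, the rear one in bin_jars. Loose; origin at the centre of its underside, z up
- giftbox: a brown cardboard gift box, 100 x 90 x 85 mm high, in bin_carton. Loose; origin at the centre of its underside, z up
- mug_bench: a mug like the one in bin_mug, standing on the bench in front of the row, 95 mm high, handle reaching 73 mm from its axis. Loose; origin at the centre of its underside, z up
- tape_roll: a roll of clear packing tape lying flat on the bench in front of the row, 100 mm across, 48 mm high. Loose; origin at the centre of its underside, z up
- knife: an orange box knife lying on the bench in front of the row, 170 x 28 x 20 mm. Loose; origin at the centre of its underside, z up
- tape_gun: a hand tape dispenser lying on its side on the bench left of the row, about 260 x 100 mm, 56 mm high. Loose; origin at the centre of its underside, z up

How it is judged:
On the way, in this order (a step that is already met when the one before it is completed fails the run):
1. the empty bin's shortage key is pressed in by the fingers, its confirm button still up (contact force between the fingers and bin_empty above 0.5 N and value of joint short_empty above 0.003 m and value of joint confirm_empty below 0.001 m), for 0.05 s.
2. the shortage key has come back up and the empty bin's confirm button is pressed in by the fingers (contact force between the fingers and bin_empty above 0.5 N and value of joint confirm_empty above 0.003 m and value of joint short_empty below 0.001 m), for 0.05 s.
At the end, for the whole second after the job is handed in: both keys of the empty bin, and those of all other bins, are up again (pressed less than 1 mm); every mug, jar, box and tool is at rest within 8 mm of where it was (value of joint each of short_empty, confirm_empty, short_mug, confirm_mug, short_jars, confirm_jars, short_carton, confirm_carton below 0.001 m and distance of each of mug_stock, jar_1, jar_2, giftbox, mug_bench, tape_roll, knife, tape_gun from where it was at the start of the episode below 0.008 m and linear speed of each of mug_stock, jar_1, jar_2, giftbox, mug_bench, tape_roll, knife, tape_gun below 0.02 m/s); the robot touches nothing.
It fails at once if a key or button of another bin is pressed (more than 1.5 mm) (value of joint any of short_mug, confirm_mug, short_jars, confirm_jars, short_carton, confirm_carton above 0.0015 m).
It fails at once if the robot bumps or leans on another bin or its module (more than 2 N) (contact force between any of the fingers, the arm and bin_mug above 2 N or contact force between any of the fingers, the arm and bin_jars above 2 N or contact force between any of the fingers, the arm and bin_carton above 2 N).
It fails at once if the empty bin's module is struck hard (more than 40 N) (contact force between any of the fingers, the arm and bin_empty above 40 N).
It fails at once if goods or bench things are pushed, lifted or carried (8 mm) (distance of any of mug_stock, jar_1, jar_2, giftbox, mug_bench, tape_roll, knife, tape_gun from where it was at the start of the episode above 0.008 m).
It also fails if it takes over 35 s, if anything falls off the work surface, if the arm or the gripper's body presses on something with over 40 N, if the wrist force passes 120 N, or if a joint passes its speed limit or range.

## Working session

There is one attempt and no reset: what is moved stays moved. The work goes in short steps, Python scripts to look and compute and a tool call to move; the robot and the scene stay as the last step left them, time stands still between calls to the robot, and variables do not carry over. Pictures are saved under pics/ and viewed, about 8 in all and at most 12, crops included, and the job is handed in when it is done.

Besides the shell and the picture viewer there is one more tool, called after "Call:" as name(argument=value, ...), one argument or row to a line, values as JSON. carry_out: Moves the arm, as the interface text tells. Its arguments: {"type":"object","properties":{"deltas":{"type":"array"},"force":{"type":"number"}},"required":["deltas"]}

```bash
mkdir -p pics; ls
python3 - <<'E'
from plant import state,viewer,env
import cv2,numpy as np
s=state();print(s)
a=viewer.grab_frame("scene");b=viewer.grab_frame("top")
cv2.imwrite("pics/scene0.png",a[:,:,::-1]);cv2.imwrite("pics/top0.png",b[:,:,::-1])
for n in("scene","top","wrist"):print(n,viewer.camera_info(n))
E
```

```text
pics
{'time': 0.0, 'joints': array([ 9.52892420e-01,  1.59043831e-01,  1.59820162e+00,  1.63501416e-05,
        1.38618326e+00, -2.10097371e-01]), 'dq': array([-1.17906473e-03,  1.56481461e-04,  1.57809115e-03, -4.90830051e-05,
        1.30371011e-03,  1.37740418e-03]), 'tau': array([-7.39702409e-05, -3.85581207e+01, -3.22101188e+01,  7.00805685e-02,
        3.80387635e-02, -1.37138181e-04]), 'tcp_pos': array([0.22769535, 0.52733247, 0.21363717]), 'ee_rot': array([-3.13980031e+00, -3.98633967e-04,  2.73378274e+00]), 'contact_force': array([-0.12837498, -0.51352415,  0.75182679]), 'moment': array([-0.04486696, -0.02065255,  0.00406061]), 'opening': 0.09199033089016324}
scene {'camera_matrix': array([[394.08318129,   0.        , 262.67365236],
       [  0.        , 394.08318129, 192.87639803],
       [  0.        ,   0.        ,   1.        ]]), 'distortion': array([-0.11158688,  0.        ,  0.        ,  0.        ,  0.        ]), 'world_to_cam': array([[-0.59576343,  0.80309056,  0.01055913,  0.23456751],
       [ 0.57058874,  0.43246391, -0.69814286, -0.30367466],
       [-0.5652383
[... 550 characters left out ...]
  1.0386334 ],
       [ 0.        ,  0.        ,  0.        ,  1.        ]])}
wrist {'camera_matrix': array([[269.96694091,   0.        , 250.96833236],
       [  0.        , 269.96694091, 191.48621976],
       [  0.        ,   0.        ,   1.        ]]), 'distortion': array([-0.05209917,  0.        ,  0.        ,  0.        ,  0.        ]), 'T_tool_cam': array([[-6.51242514e-04, -9.56221559e-01, -2.92642966e-01,
         8.32653504e-02],
       [ 9.99999213e-01, -9.36551637e-04,  8.34835937e-04,
        -1.23465284e-03],
       [-1.07236337e-03, -2.92642192e-01,  9.56221416e-01,
        -1.70982595e-01],
       [ 0.00000000e+00,  0.00000000e+00,  0.00000000e+00,
         1.00000000e+00]])}
```

View pics/scene0.png

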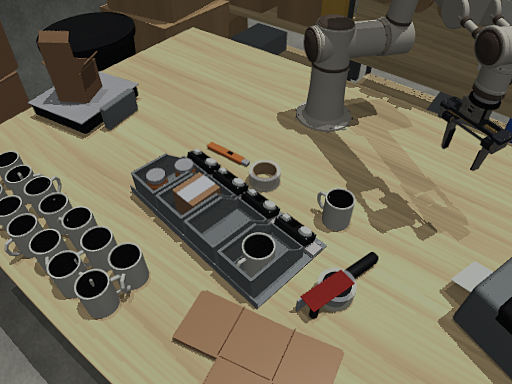

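View pics/top0.png

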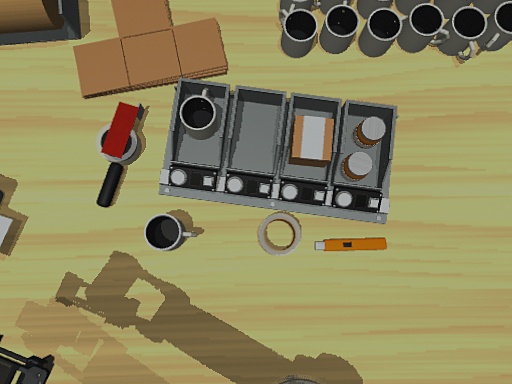

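The scene picture shows four bins. The top one shows them, left to right, as mug (200,115), empty (258,130), gift box (312,135) and jars (365,145). The empty bin's confirm button is near (234,185) and its shortage key near (265,188).

```bash
cat > h.py <<'E'
import cv2,numpy as np
def ray(ci,uv,Twc=None):
    T=np.linalg.inv(ci["world_to_cam"]) if Twc is None else Twc
    n=cv2.undistortPoints(np.array([[uv]],float),ci["camera_matrix"],ci["distortion"])[0,0]
    return T[:3,3],T[:3,:3]@np.array([n[0],n[1],1])
def plane(ci,uv,z,Twc=None):
    o,d=ray(ci,uv,Twc);return o+d*(z-o[2])/d[2]
def blobs(im,box,thr=150,amin=15):
    x0,y0,x1,y1=box;s=im[y0:y1,x0:x1]
    hsv=cv2.cvtColor(s,cv2.COLOR_RGB2HSV)
    m=((hsv[:,:,2]>thr)&(hsv[:,:,1]<50)).astype(np.uint8)
    n,l,st,c=cv2.connectedComponentsWithStats(m,connectivity=4)
    return [(c[i]+[x0,y0],st[i]) for i in range(1,n) if st[i,4]>=amin]
E
python3 - <<'E'
from plant import viewer
from h import *
ci=viewer.camera_info("top");im=cv2.imread("pics/top0.png")[:,:,::-1].copy()
for c,st in blobs(im,(160,160,395,220)): print(c.round(1),st,plane(ci,c,.0625).round(4))
cv2.imwrite("pics/crop.png",cv2.resize(im[155:225,155:400,::-1],None,fx=3.2,fy=3.2,interpolation=cv2.INTER_CUBIC))
E
```

```text
[360.1 166.8] [189   0  23  15 225] [ 0.5903 -0.1549  0.0625]
[163.9 175.9] [  0   9   9  15 114] [0.5747 0.3056 0.0625]
[177.5 177. ] [ 11  11  13  13 129] [0.5718 0.2741 0.0625]
[221. 184.] [57 17  8 14 79] [0.5539 0.173  0.0625]
[207.1 181. ] [44 18  8  7 50] [0.5615 0.2054 0.0625]
[234.  184.5] [ 68  19  13  12 128] [0.5522 0.1427 0.0625]
[274.9 190.5] [112  24   7  14  78] [0.5368 0.0473 0.0625]
[263.8 188.3] [100  25   9   8  54] [0.5423 0.0733 0.0625]
[289.5 191.9] [123  26  14  13 130] [0.5329 0.0133 0.0625]
[328.4 197.7] [166  31   6  14  59] [ 0.5179 -0.0773  0.0625]
[319.2 195.8] [155  32   9   8  50] [ 0.5228 -0.056   0.0625]
[344.1 198.9] [178  33  13  13 132] [ 0.5145 -0.1138  0.0625]
[384.6 205.2] [220  38  10  15 119] [ 0.4985 -0.2072  0.0625]
[374.  202.9] [210  39   9   8  53] [ 0.5043 -0.183   0.0625]
[168.4 215.6] [ 0 54 16  6 24] [0.482  0.2942 0.0625]
[285.1 215.4] [118  54  14   5  23] [0.4781 0.025  0.0625]
[378.4 217.6] [217  56   4   4  15] [ 0.4699 -0.1912  0.0625]
```

View pics/crop.png

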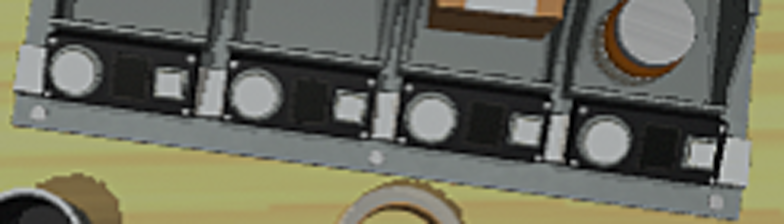

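Pitch checks out: the confirm spacing is 128 to 133 mm, the total is 392 against 390, and key to confirm is 70 mm. I'll work out the approach with the tool along the face normal and the jaws along the row.

```bash
cat >> h.py <<'E'
from scipy.spatial.transform import Rotation as Ro
C=np.array([[.5718,.2741],[.5522,.1427],[.5329,.0133],[.5145,-.1138]])
yd=C[0]-C[3];yd=np.r_[yd/np.linalg.norm(yd),0];xd=np.array([yd[1],-yd[0],0])
n=-.342*xd+np.array([0,0,.94])
conf=np.r_[C.mean(0),.0625]+.065*yd; key=conf-.070*yd
Rt=np.column_stack([np.cross(yd,-n),yd,-n])
def delta(s,p):
    R=Ro.from_euler("xyz",s["ee_rot"]).as_matrix()
    return (R.T@(p-s["tcp_pos"])*1e3).round(1),Ro.from_matrix(R.T@Rt).as_rotvec().round(4)
E
python3 - <<'E'
from plant import state
from h import *
print(conf,key,np.arctan2(-yd[0],yd[1]));print(delta(state(),key+.13*n))
E
```

```text
[0.55234863 0.14337722 0.0625    ] [0.54211934 0.07412868 0.0625    ] -0.14665789290442055
(array([-425.4, -302.8,   29.4]), array([-0.0471, -0.3475, -0.2582]))
```

Call:
carry_out(
  deltas=[
    {"tx": -40,"ty": -29,"tz": 3,"ax": -0.005,"ay": -0.035,"az": -0.026,"claw": 0},
    {"tx": -80,"ty": -58,"tz": 6,"ax": -0.01,"ay": -0.07,"az": -0.052,"claw": 0},
    {"tx": -120,"ty": -86,"tz": 8,"ax": -0.014,"ay": -0.1,"az": -0.075,"claw": 0},
    {"tx": -160,"ty": -114,"tz": 11,"ax": -0.019,"ay": -0.135,"az": -0.1,"claw": 0},
    {"tx": -200,"ty": -142,"tz": 14,"ax": -0.023,"ay": -0.17,"az": -0.125,"claw": 0},
    {"tx": -240,"ty": -171,"tz": 17,"ax": -0.028,"ay": -0.2,"az": -0.15,"claw": 0},
    {"tx": -280,"ty": -199,"tz": 20,"ax": -0.032,"ay": -0.235,"az": -0.175,"claw": 0},
    {"tx": -320,"ty": -228,"tz": 22,"ax": -0.037,"ay": -0.27,"az": -0.2,"claw": 0},
    {"tx": -360,"ty": -256,"tz": 25,"ax": -0.04,"ay": -0.3,"az": -0.225,"claw": 0},
    {"tx": -400,"ty": -285,"tz": 28,"ax": -0.045,"ay": -0.33,"az": -0.245,"claw": 0},
  ],
  force=20,
)

```text
time: 1.1
tcp_pos: [0.4827, 0.1058, 0.1864]
ee_rot: [3.138, 0.334, 2.982]
contact_force: [0.3, 1.5, -0.2]
opening: 0.0138
```

Run:
```python
from plant import state
from h import *
print(state()["time"],state()["tcp_pos"],delta(state(),key+.08*n))
```

```text
1.1 [0.48266025 0.10584221 0.18640255] (array([-18.4, -22.4,  57.9]), array([-0.0007, -0.0152, -0.0126]))
```

Call:
carry_out(
  deltas=[
    {"tx": -9,"ty": -11,"tz": 20,"ax": 0,"ay": -0.015,"az": -0.013,"claw": 0},
    {"tx": -18,"ty": -22,"tz": 40,"ax": 0,"ay": -0.015,"az": -0.013,"claw": 0},
    {"tx": -18,"ty": -22,"tz": 58,"ax": 0,"ay": -0.015,"az": -0.013,"claw": 0},
    {"tx": -18,"ty": -22,"tz": 58,"ax": 0,"ay": -0.015,"az": -0.013,"claw": 0},
    {"tx": -18,"ty": -22,"tz": 58,"ax": 0,"ay": -0.015,"az": -0.013,"claw": 0},
  ],
)

```text
time: 1.6
tcp_pos: [0.5137, 0.0804, 0.1373]
ee_rot: [-3.141, 0.346, 2.994]
contact_force: [0.9, -0.2, -0.2]
opening: 0.0004
```

Run:
```python
from plant import state,viewer
from h import *
s=state();im=viewer.grab_frame("wrist");ci=viewer.camera_info("wrist")
print(s["tcp_pos"],s["opening"],s["contact_force"],delta(s,key+.02*n))
T=np.eye(4);T[:3,:3]=Ro.from_euler("xyz",s["ee_rot"]).as_matrix();T[:3,3]=s["tcp_pos"];T=T@ci["T_tool_cam"]
for nm,p in(("conf",conf),("key",key)):
    q=np.linalg.inv(T)@np.r_[p,1]
    print(nm,"predicted px",cv2.projectPoints(q[:3].reshape(1,3),np.zeros(3),np.zeros(3),ci["camera_matrix"],ci["distortion"])[0].ravel().round(1))
for c,st in blobs(im,(0,0,512,384),150,60): print(c.round(1),st[2:],plane(ci,c,.0625,T).round(4))
cv2.imwrite("pics/w1.png",im[:,:,::-1])
```

```text
[0.51368357 0.08043926 0.13726185] 0.00036736491423711853 [ 0.85419561 -0.17026215 -0.23549967] (array([-1.9, -2. , 60.2]), array([-0.0008, -0.0031, -0.0006]))
conf predicted px [321.  199.4]
key predicted px [250.  199.6]
[185.2  81.2] [ 124  127 5187] [0.4241 0.0434 0.0625]
[80.7 69.9] [ 31  27 540] [ 0.4033 -0.0308  0.0625]
[470.6  67.4] [ 57  18 702] [0.4427 0.2548 0.0625]
[509.1 101.4] [  6  40 169] [0.4734 0.2962 0.0625]
[387.4 149.3] [ 173   22 3119] [0.5046 0.201  0.0625]
[ 65.9 150.3] [ 133   20 2333] [ 0.4633 -0.0783  0.0625]
[264.  151.8] [ 24  14 269] [0.4917 0.0941 0.0625]
[342.6 175.9] [ 22  29 310] [0.5272 0.1631 0.0625]
[102.9 170.1] [ 17  17 119] [ 0.4879 -0.0545  0.0625]
[462.9 170.1] [ 25  15 178] [0.5371 0.2768 0.0625]
[318.6 199.2] [ 37  36 874] [0.5517 0.141  0.0625]
[222.9 194.6] [ 14  37 201] [0.5321 0.0491 0.0625]
[446.6 199.5] [ 37  32 783] [0.5718 0.271  0.0625]
[ 62.4 199.8] [ 37  30 772] [ 0.5146 -0.1133  0.0625]
[186.7 200.7] [ 35  30 767] [0.5343 0.012  0.0625]
[381.1 199.4] [ 21  21 328] [0.5613 0.2031 0.0625]
[  3.2 200.7] [  9  18 124] [ 0.5062 -0.1791  0.0625]
[117.  199.7] [ 21  18 324] [ 0.5228 -0.0569  0.0625]
[247.6 200.5] [ 22  17 321] [0.5429 0.0717 0.0625]
[374.2 231.7] [  64   67 1194] [0.607  0.2021 0.0625]
[ 55.1 223.5] [15 11 82] [ 0.5439 -0.1407  0.0625]
[166.8 220.4] [ 58   2 100] [ 0.5569 -0.0165  0.0625]
[290.8 238.8] [  54   53 1278] [0.6039 0.1105 0.0625]
[331.5 248.5] [  4  49 101] [0.6272 0.1561 0.0625]
[445.2 252.4] [ 5 55 92] [0.6577 0.294  0.0625]
[216.5 243. ] [ 3 38 77] [0.5983 0.0276 0.0625]
[504.4 244.6] [ 14  26 190] [0.6565 0.3662 0.0625]
[ 62.3 269.7] [  50   31 1104] [ 0.6202 -0.1802  0.0625]
[146.2 283.5] [ 24  22 300] [ 0.6615 -0.0819  0.0625]
[383.5 330.3] [ 48   8 137] [0.8454 0.2492 0.0625]
```

View pics/w1.png

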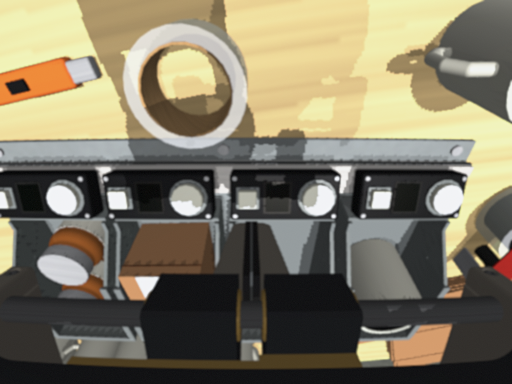

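The wrist view shows the empty bin's module at the centre, with its key at (248,200) and confirm at (319,199). Both are within 2.4 mm of the top-camera estimate, and the fingers are closed. Next I descend towards the key.

Call:
carry_out(
  deltas=[
    {"tx": -1,"ty": -2,"tz": 20,"claw": 0},
    {"tx": -2,"ty": -3,"tz": 40,"claw": 0},
    {"tx": -2,"ty": -3,"tz": 60,"claw": 0},
    {"tx": -2,"ty": -3,"tz": 68,"claw": 0},
    {"tx": -2,"ty": -3,"tz": 72,"claw": 0},
    {"tx": -2,"ty": -3,"tz": 74,"claw": 0},
    {"tx": -2,"ty": -3,"tz": 74,"claw": 0},
    {"tx": -2,"ty": -3,"tz": 74,"claw": 0},
  ],
)

```text
validation failed for argument at $.de...
```

```bash
cat >> h.py <<'E'
def rep(s,p): print(s["time"],"delta to top",delta(s,p),"Fn",(s["contact_force"]@n).round(2),s["contact_force"].round(2))
E
python3 - <<'E'
from plant import state
from h import *
rep(state(),key)
E
```

```text
1.65 delta to top (array([-1.1, -2.3, 80.8]), array([-0.0005, -0.0014, -0.0003])) Fn 0.58 [-0.58 -0.4   0.42]
```

The move was refused, probably because rows need every field. The arm hasn't moved, so I'll resend with all of them.

Call:
carry_out(
  deltas=[
    {"tx": -1,"ty": -2,"tz": 20,"ax": 0,"ay": 0,"az": 0,"claw": 0},
    {"tx": -2,"ty": -3,"tz": 40,"ax": 0,"ay": 0,"az": 0,"claw": 0},
    {"tx": -2,"ty": -3,"tz": 60,"ax": 0,"ay": 0,"az": 0,"claw": 0},
    {"tx": -2,"ty": -3,"tz": 68,"ax": 0,"ay": 0,"az": 0,"claw": 0},
    {"tx": -2,"ty": -3,"tz": 72,"ax": 0,"ay": 0,"az": 0,"claw": 0},
    {"tx": -2,"ty": -3,"tz": 74,"ax": 0,"ay": 0,"az": 0,"claw": 0},
    {"tx": -2,"ty": -3,"tz": 74,"ax": 0,"ay": 0,"az": 0,"claw": 0},
  ],
)

```text
time: 2.35
tcp_pos: [0.541, 0.0735, 0.0695]
ee_rot: [-3.141, 0.349, 2.994]
contact_force: [-0.4, -0.9, -0.1]
opening: 0.0002
```

Run:
```python
from plant import state
from h import *
rep(state(),key)
```

```text
2.35 delta to top (array([1.5, 0.8, 7. ]), array([-0.0006, -0.0004, -0.0005])) Fn -0.03 [-0.38 -0.92 -0.12]
```

Call:
carry_out(
  deltas=[
    {"tx": 1,"ty": 0,"tz": 3,"ax": 0,"ay": 0,"az": 0,"claw": 0},
    {"tx": 1,"ty": 0,"tz": 5,"ax": 0,"ay": 0,"az": 0,"claw": 0},
    {"tx": 1,"ty": 0,"tz": 7,"ax": 0,"ay": 0,"az": 0,"claw": 0},
    {"tx": 1,"ty": 0,"tz": 9,"ax": 0,"ay": 0,"az": 0,"claw": 0},
    {"tx": 1,"ty": 0,"tz": 9,"ax": 0,"ay": 0,"az": 0,"claw": 0},
  ],
)

```text
time: 2.85
tcp_pos: [0.5428, 0.073, 0.0599]
ee_rot: [-3.141, 0.347, 2.994]
contact_force: [-1.5, 1.0, 2.6]
opening: 0.0004
```

Run:
```python
from plant import state
from h import *
rep(state(),key)
```

```text
2.85 delta to top (array([-0.1,  1. , -2.7]), array([-0.0007, -0.0016, -0.0008])) Fn 3.02 [-1.45  0.97  2.63]
```

Contact is where I expected it: 3.0 N means about 2.6 mm in. I'll press 2 mm further.

Call:
carry_out(
  deltas=[
    {"tx": 0,"ty": 0,"tz": 1,"ax": 0,"ay": 0,"az": 0,"claw": 0},
    {"tx": 0,"ty": 0,"tz": 2,"ax": 0,"ay": 0,"az": 0,"claw": 0},
    {"tx": 0,"ty": 0,"tz": 2,"ax": 0,"ay": 0,"az": 0,"claw": 0},
  ],
)

```text
time: 3.15
tcp_pos: [0.5435, 0.0729, 0.0581]
ee_rot: [-3.141, 0.347, 2.994]
contact_force: [-1.6, -0.7, 3.7]
opening: 0.0001
```

Run:
```python
from plant import state,viewer
from h import *
s=state();rep(s,key)
im=viewer.grab_frame("wrist");cv2.imwrite("pics/w2.png",im[:,:,::-1]);rep(state(),key)
```

```text
3.15 delta to top (array([-0.1,  1. , -4.7]), array([-0.0007, -0.0015, -0.0007])) Fn 4.01 [-1.61 -0.66  3.72]
3.2 delta to top (array([-0.1,  1. , -4.6]), array([-0.0007, -0.0014, -0.0008])) Fn 3.76 [-1.6  -0.44  3.45]
```

View pics/w2.png

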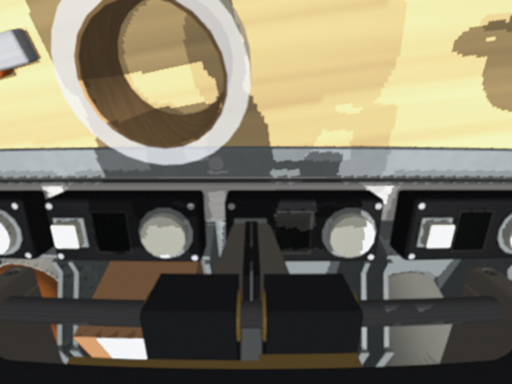

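The picture shows the closed fingertips on the key at (250,225), with the confirm button at (350,233) clear of them. I'll go 1 mm deeper for margin, then lift off.

Call:
carry_out(
  deltas=[
    {"tx": 0,"ty": 0,"tz": 1,"ax": 0,"ay": 0,"az": 0,"claw": 0},
    {"tx": 0,"ty": 0,"tz": 1,"ax": 0,"ay": 0,"az": 0,"claw": 0},
  ],
)

```text
time: 3.4
tcp_pos: [0.5438, 0.0729, 0.0571]
ee_rot: [-3.141, 0.348, 2.994]
contact_force: [-2.3, 0.8, 4.2]
opening: 0.0006
```

Call:
carry_out(
  deltas=[
    {"tx": 0,"ty": 0,"tz": -5,"ax": 0,"ay": 0,"az": 0,"claw": 0},
    {"tx": 0,"ty": 0,"tz": -15,"ax": 0,"ay": 0,"az": 0,"claw": 0},
    {"tx": 0,"ty": 0,"tz": -30,"ax": 0,"ay": 0,"az": 0,"claw": 0},
    {"tx": 0,"ty": 35,"tz": -30,"ax": 0,"ay": 0,"az": 0,"claw": 0},
    {"tx": 0,"ty": 70,"tz": -30,"ax": 0,"ay": 0,"az": 0,"claw": 0},
    {"tx": 0,"ty": 70,"tz": -22,"ax": 0,"ay": 0,"az": 0,"claw": 0},
    {"tx": 0,"ty": 70,"tz": -16,"ax": 0,"ay": 0,"az": 0,"claw": 0},
    {"tx": 0,"ty": 70,"tz": -13,"ax": 0,"ay": 0,"az": 0,"claw": 0},
    {"tx": 0,"ty": 70,"tz": -13,"ax": 0,"ay": 0,"az": 0,"claw": 0},
  ],
)

```text
time: 4.3
tcp_pos: [0.5489, 0.1416, 0.0683]
ee_rot: [-3.14, 0.345, 2.993]
contact_force: [-0.8, 0.8, -0.3]
opening: 0.0005
```

Run:
```python
from plant import state
from h import *
rep(state(),conf)
```

```text
4.3 delta to top (array([-1. ,  2.3,  6.5]), array([-0.0018, -0.0036, -0.0019])) Fn 0.02 [-0.79  0.82 -0.3 ]
```

Pressing the key peaked at 4.7 N, about 5.5 mm in, and the force is back to 0. Next is the confirm button.

Call:
carry_out(
  deltas=[
    {"tx": 0,"ty": 1,"tz": 3,"ax": 0,"ay": 0,"az": 0,"claw": 0},
    {"tx": 0,"ty": 1,"tz": 5,"ax": 0,"ay": 0,"az": 0,"claw": 0},
    {"tx": 0,"ty": 1,"tz": 7,"ax": 0,"ay": 0,"az": 0,"claw": 0},
    {"tx": 0,"ty": 1,"tz": 9,"ax": 0,"ay": 0,"az": 0,"claw": 0},
    {"tx": 0,"ty": 1,"tz": 10,"ax": 0,"ay": 0,"az": 0,"claw": 0},
    {"tx": 0,"ty": 1,"tz": 10,"ax": 0,"ay": 0,"az": 0,"claw": 0},
  ],
)

```text
time: 4.9
tcp_pos: [0.5532, 0.143, 0.0599]
ee_rot: [-3.141, 0.347, 2.994]
contact_force: [-2.2, -2.3, 2.4]
opening: 0.0005
```

Run:
```python
from plant import state
from h import *
rep(state(),conf)
```

```text
4.9 delta to top (array([-0.1,  0.3, -2.8]), array([-0.0012, -0.0017, -0.0006])) Fn 2.91 [-2.19 -2.35  2.44]
```

Call:
carry_out(
  deltas=[
    {"tx": 0,"ty": 0,"tz": 1,"ax": 0,"ay": 0,"az": 0,"claw": 0},
    {"tx": 0,"ty": 0,"tz": 2,"ax": 0,"ay": 0,"az": 0,"claw": 0},
    {"tx": 0,"ty": 0,"tz": 2.5,"ax": 0,"ay": 0,"az": 0,"claw": 0},
    {"tx": 0,"ty": 0,"tz": 2.5,"ax": 0,"ay": 0,"az": 0,"claw": 0},
  ],
)

```text
time: 5.3
tcp_pos: [0.5541, 0.143, 0.0576]
ee_rot: [-3.141, 0.347, 2.994]
contact_force: [-1.9, -2.5, 4.6]
opening: 0.0007
```

Run:
```python
from plant import state
from h import *
rep(state(),conf)
```

```text
5.3 delta to top (array([-0. ,  0.1, -5.2]), array([-0.0009, -0.0014, -0.0006])) Fn 4.82 [-1.89 -2.51  4.58]
```

The confirm button is about 5.2 mm in at 4.8 N. I'll lift away along the normal, well clear.

Call:
carry_out(
  deltas=[
    {"tx": 0,"ty": 0,"tz": -5,"ax": 0,"ay": 0,"az": 0,"claw": 0},
    {"tx": 0,"ty": 0,"tz": -15,"ax": 0,"ay": 0,"az": 0,"claw": 0},
    {"tx": 0,"ty": 0,"tz": -40,"ax": 0,"ay": 0,"az": 0,"claw": 0},
    {"tx": 0,"ty": 0,"tz": -75,"ax": 0,"ay": 0,"az": 0,"claw": 0},
    {"tx": 0,"ty": 0,"tz": -110,"ax": 0,"ay": 0,"az": 0,"claw": 0},
    {"tx": 0,"ty": 0,"tz": -130,"ax": 0,"ay": 0,"az": 0,"claw": 0},
    {"tx": 0,"ty": 0,"tz": -130,"ax": 0,"ay": 0,"az": 0,"claw": 0},
    {"tx": 0,"ty": 0,"tz": -130,"ax": 0,"ay": 0,"az": 0,"claw": 0},
  ],
)

```text
time: 6.1
tcp_pos: [0.5099, 0.1499, 0.1794]
ee_rot: [-3.141, 0.347, 2.994]
contact_force: [-0.1, 1.2, -0.7]
opening: 0.0007
```

Run:
```python
from plant import state,viewer
from h import *
s=state();print(s["time"],s["tcp_pos"],s["contact_force"],abs(s["dq"]).max())
im=viewer.grab_frame("wrist");b=viewer.grab_frame("scene");a=cv2.imread("pics/scene0.png")
cv2.imwrite("pics/end.png",np.vstack([im[:,:,::-1][80:],b[100:320,:,::-1]]))
# displaced objects: compare scene crops of the loose items before/after
g=lambda i:cv2.cvtColor(i,cv2.COLOR_BGR2GRAY).astype(int)
d=abs(g(a)-g(b[:,:,::-1].copy()))
for nm,(x0,y0,x1,y1) in dict(knife=(200,138,252,168),tapegun=(295,250,380,318),mugbench=(315,185,358,232),jars=(140,155,197,190),gift=(170,170,222,210),tape=(246,160,283,192),mug=(235,228,280,268)).items(): print(nm,(d[y0:y1,x0:x1]>40).mean().round(3))
```

```text
6.1 [0.50988787 0.14991288 0.17944193] [-0.09097619  1.16321776 -0.68270703] 0.033487117886157006
knife 0.0
tapegun 0.0
mugbench 0.051
jars 0.0
gift 0.0
tape 0.093
mug 0.0
```

View pics/end.png

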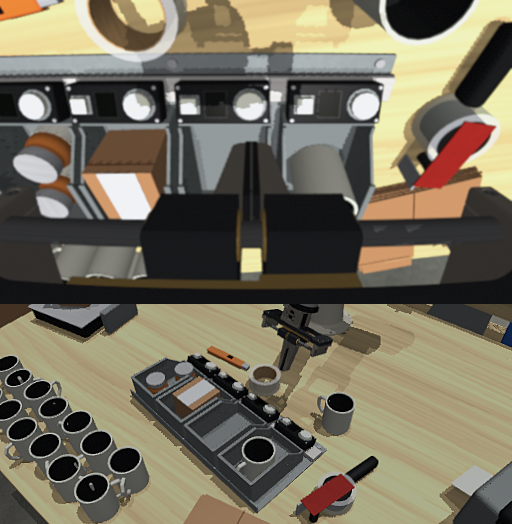

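The end picture shows the hand clear, both keys of the empty bin's module up at (190,103) and (250,103), and the goods in place. The small differences at the tape roll and bench mug fit the arm's shadow. Handing in.

```bash
python3 -c "
from plant import env
print(env.job_done())"
```

```text
the job is handed in; nothing more can be done
None
```

I pressed the empty bin's shortage key (second bin from the left in the top view), then its confirm button, drew the hand clear and handed the job in at about 6 s. No verdict was reported.

- **Presses:** The key went about 5.5 mm in at 4.7 N and the button about 5.2 mm at 4.8 N. These depths are worked out from the finger position; I couldn't read the joints. The force dropped back to about zero after each press.
- **Position check:** The top and wrist cameras agreed on the key and button to within 2.4 mm.
- **After the job:** The fingertips were about 120 mm above the module. In the last picture both keys look up.
- **Bench and goods:** Before-and-after pictures showed no change at the knife, tape gun, jars, gift box or the mug in its bin. The tape roll (9% of pixels) and the bench mug (5%) did show differences. I put these down to the arm's shadow, as the hand never came near either and both look in place, but I did not measure their positions again.
- **Refused move:** One move call was rejected for missing fields, without moving the arm, and I resent it.

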